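# Spark-test the camp stove burner under the pan

## Robot

A 6-joint arm with a two-finger parallel gripper is mounted at the origin on the work surface. World frame = base frame: x ahead of the robot, y to its left, z up, the work surface at z = 0. Lengths are in mm, angles in rad, forces in N, time in s.
With the tool pointing down it reaches from about 275 to 825 mm from the base axis. Payload 5.2 kg.
Tool frame: the origin (TCP) lies midway between the tips of the shut fingers; the grasp point (between the pads) lies 19 mm behind it; z points along the fingers, y is the direction in which the jaws open and shut (so a half turn about z gives the same grasp; the last joint's range is limited). The gripper opens to 93 mm and grips with 3 to 60 N. Pads are 15 mm wide; open, the fingers measure 128 mm over their backs; the gripper's body (75 mm by 188 mm) begins 65 mm behind the grasp point.
Start: joints at [0.912, 0.259, 1.535, -0, 1.348, -0.203], TCP at [242.079, 493.865, 218.653] pointing down, gripper open.
Joint ranges: [-3.14, 3.14], [-0.91, 2.08], [0.19, 2.58], [-1.22, 4.36], [0.22, 2.71], [-3.12, 3.12]. Speed limits (rad/s): [2.57, 2.57, 3.14, 3.14, 3.14, 3.14].

## Interface

Orientations are given as [roll, pitch, yaw] about the fixed x, y, z axes, in that order (R = Rz(yaw) Ry(pitch) Rx(roll)).
In Python, from rig import * gives the robot as it stands.
- The arm moves only by the tool arm_command, never from a script. Its arguments are lists of equal length, an entry for each row: "jaw": the opening, from -1 (shut) to 1 (fully open); "delta_pos": the shift along the world's x, y, z in mm, a list of three; "roll": the turn about the world's z in degrees. A call has 1 to 10 rows; each row is the pose to reach, as a shift and turn from the pose commanded when the call began; what a row does not reach only later rows make up. A row lasts 1/12 s, in which the tool goes at most 41.7 mm and 7.16 degrees, less where a joint would pass 70% of its speed; a pose out of reach is approached as far as the arm can. A call with a gripper value outside its range is refused whole. The fingers move at their own pace and stop on an object; the grip force is fixed at half the most. Time passes only in rows, so rows that repeat a pose let the fingers close. It gives the time, the measured TCP pose, the force and the opening at its end, in the units of the state.
- sense(): the state, without advancing time (a new reading comes with each control period).
- grab_frame(name): name is "scene" or "top" or "wrist"; returns a dict with "frame" (480x640x3 uint8, blue, green, red), "intrinsics" (3x3 intrinsics, pixels), "R" (3x3) and "t" (3): a world point X has camera coordinates R X + t. Camera axes: x right, y down, z forward; pixel columns grow to the right and rows downward; lengths in mm; the calibration is good to about 2 mm. A picture is of the moment at which its call begins. There is no depth.
- finish_job(): hands the job in, once; it reports no verdict.
The state is a dict: "clock": time; "joint_positions": joint angles; "qd": joint speeds; "effort": joint torques, N m; "tool_pos": TCP position; "tool_rot": TCP orientation; "wrist_force": force on the tool from outside, world axes, zero at the start; "ft_torque": the same for the moment, N m; "opening": finger opening in mm.
Only numpy, scipy, OpenCV 4.12 (cv2) and the standard library are available. Lean on these libraries where they do the work, as an engineer would, in place of code of your own. Each camera call takes 0.05 s, during which the arm holds its last target. There are 200 camera calls.

## Task

The two-burner camp stove is back from hire and its gas is off; test the spark of the burner that the pan stands on. With the fingertips, gently press that burner's igniter button on the stove's front panel, keep it well down for about two seconds, then let it spring back and draw the hand well clear. Do not press the other burner's igniter, turn the gas knobs or shift anything else.

Things in the scene. Friction and masses are not known exactly. Their poses are not given: they have to be found in the camera images.
- stove: Two-burner camp stove, 560 mm wide (y), 340 deep (x), deck 72 high, wire pan supports 100 high; stands firm. Origin: centre of its underside; x from its front (panel, robot's side) to its back, y to its left, z up. Burners at x +45, y +135 (left) and -135 (right). Steel front panel, 70 deep, slopes down 15 deg (0.26 rad) to the front; on it at x -135: gas knobs at y +180, -180, igniters at y +90, -90.
- spark_left_top (a point): Igniter button of the left burner: the plain round black push cap on the panel in front of that burner, 29 mm across, 14 mm proud of the panel that slopes 15 degrees (10 mm proud of the steel ring round it, 39 mm across). This point is the centre of its top face and sinks with it; it moves square to the panel.
- spark_right_top (a point): Igniter button of the right burner, just like the left one, in front of the right burner: 29 mm across, 14 mm proud of the panel that slopes 15 degrees (10 mm proud of the steel ring round it, 39 mm across). This point is the centre of its top face and sinks with it; it moves square to the panel.
- spark_left (a joint): Travel of the left igniter button in m: 0 out, 0.007 fully in. Spring: about 1.5 N to start it, 5 N fully in, where it meets a firm stop (press slowly); it springs back. It sparks from 0.0045 on.
- spark_right (a joint): The same for the right igniter button.
- knob_left (a joint): Left gas knob, black, 42 mm across, standing 25 mm proud of the panel, with a raised bar grip: 0 rad = off (bar pointing to the back); grows anticlockwise as the gas opens. Turns easily; to be left off.
- knob_right (a joint): Right gas knob, the same.
- pan: Graphite-gray aluminium pan, loose on one of the two burners (either one): open, 180 mm across the rim, 45 mm high, with a black wire handle to 210 mm from its centre along its +x, which points roughly to the back of the stove. Origin at the centre of its underside.
- kettle: Collapsible silicone kettle, opened up, loose on the other burner: ribbed gray body 150 mm across on an aluminium base, 109 mm high to the lid's knob, short spout along its +x, black handle along its -x to 130 mm from its centre. Origin at the centre of its underside.
- tong: Wooden salad tong, 295 mm long (its x), 98 mm wide, 14 mm high, lying on the shelf in front of the stove. Origin at its middle, underside.
- wand_igniter: Hand-held stove igniter, 220 mm long (its x), 29 mm high, black grip with a small press button and a steel tube, lying on the shelf in front of the stove. Not the igniter in question. Origin near its middle, underside.
- egg_holder: White plastic egg holder for six, 105 x 155 x 70 mm, closed, on the shelf right of the stove. Origin at the centre of its underside.
- gas_cartridge: Screw-top gas cartridge, 108 mm across, 96 mm high, on the shelf right of the stove. Origin at the centre of its underside.
- mug: Steel mug, 82 mm across, 78 mm high, on the shelf left of the stove. Origin at the centre of its underside.
There are look-alikes about, which are no part of the job. Leave any pink look-alike of the kettle alone.

How it is judged (in metres and radians):
On the way:
1. a fingertip holds down the igniter button of the burner that the pan stands on, at least 4.5 mm in, for 1.5 s (((y of pan in the frame of stove above 0 m and value of joint spark_left above 0.0045 m and contact force between the fingers and stove above 0.5 N) or (y of pan in the frame of stove below 0 m and value of joint spark_right above 0.0045 m and contact force between the fingers and stove above 0.5 N))), for 1.5 s.
At the end, for the whole second after the job is handed in: Both igniter buttons are out (within 1.5 mm), both gas knobs off (within 0.15 rad), the grasp point at least 60 mm from the pressed button, pan and kettle at rest on their burners within 12 mm of where they stood, the other gear within 20 mm (value of joint each of spark_left, spark_right below 0.0015 m and value of joint each of knob_left, knob_right below 0.15 rad and ((y of pan in the frame of stove above 0 m and distance between the grasp point and spark_left_top above 0.06 m) or (y of pan in the frame of stove below 0 m and distance between the grasp point and spark_right_top above 0.06 m)) and distance of each of pan, kettle from where it was at the start of the episode below 0.012 m and distance of each of tong, wand_igniter, egg_holder, gas_cartridge, mug from where it was at the start of the episode below 0.02 m and linear speed of each of pan, kettle below 0.02 m/s); the robot touches nothing.
It fails at once if the igniter of the burner under the kettle is pressed in by more than 2 mm ((y of pan in the frame of stove above 0 m and value of joint spark_right above 0.002 m) or (y of pan in the frame of stove below 0 m and value of joint spark_left above 0.002 m)).
It fails at once if a gas knob is turned by more than 0.15 rad (value of joint any of knob_left, knob_right above 0.15 rad).
It fails at once if the stove or one of its buttons is pushed with more than 30 N (contact force between any of the fingers, the arm and stove above 30 N).
It fails at once if the pan or the kettle is shifted or lifted by more than 12 mm, or another piece of gear by more than 20 mm (distance of any of pan, kettle from where it was at the start of the episode above 0.012 m or distance of any of tong, wand_igniter, egg_holder, gas_cartridge, mug from where it was at the start of the episode above 0.02 m).
It also fails if it takes over 35 s, if anything falls off the work surface, if the arm or the gripper's body presses on something with over 40 N, if the wrist force passes 120 N, or if a joint passes its speed limit or range.

## Working session

There is one attempt and no reset: what is moved stays moved. The work goes in short steps, Python scripts to look and compute and a tool call to move; the robot and the scene stay as the last step left them, time stands still between calls to the robot, and variables do not carry over. Pictures are saved under pics/ and viewed, about 8 in all and at most 12, crops included, and the job is handed in when it is done.

Besides the shell and the picture viewer there is one more tool, called after "Call:" by a JSON object that holds its "fn" and its "kwargs". arm_command: Moves the arm, as the interface text tells. Its arguments: {"type":"object","properties":{"jaw":{"type":"array","items":{"type":"number"}},"delta_pos":{"type":"array","items":{"type":"array","items":{"type":"number"}}},"roll":{"type":"array","items":{"type":"number"}}},"required":["jaw","delta_pos","roll"]}

```bash
mkdir -p pics; python3 - <<'E'
from rig import *
import cv2,pickle
for n in("scene","top"):
    f=grab_frame(n); cv2.imwrite(f"pics/{n}0.png",f["frame"]); pickle.dump(f,open(n+".pkl","wb"))
    print(n,-f["R"].T@f["t"],f["R"][2])
s=sense();print(s["clock"],s["tool_pos"],s["tool_rot"],s["opening"])
E
```

```text
scene [1249.26769543 -616.61314431 1012.60671081] [-0.54442157  0.4742723  -0.69186049]
top [3.82436756e+02 1.10117112e+00 1.37086302e+03] [ 0.08834919 -0.01920195 -0.99590447]
0.1 [241.78005315 493.47095404 217.90996676] [-3.13998499e+00 -3.10534779e-04  2.68579780e+00] 92.7896378235518
```

View pics/top0.png

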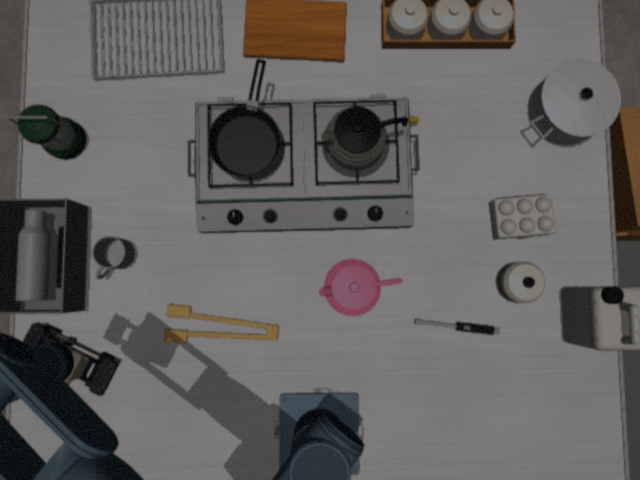

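View pics/scene0.png

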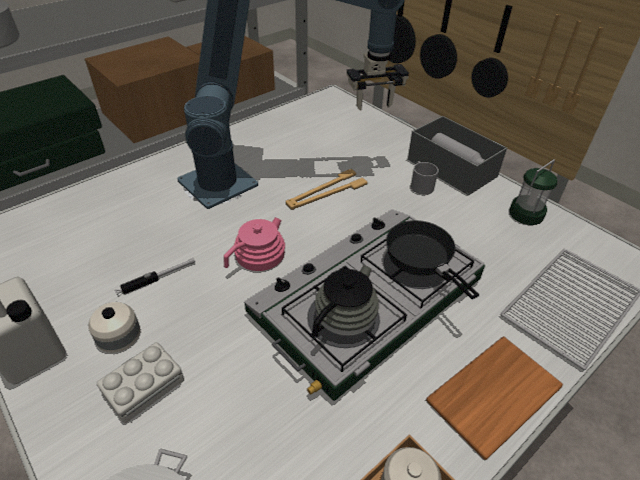

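The pan (top 247,143) is on the left burner and the kettle (358,138) on the right. From left to right the panel carries:
- the left knob at (235,217)
- the left igniter at (270,216)
- the right igniter at (340,214)
- the right knob at (376,213)

The left igniter at (270,216) fits, being the inner control in front of the pan. I'll confirm it in enlarged crops.

```bash
python3 - <<'E'
import cv2,numpy as np
a=cv2.imread("pics/top0.png")[185:245,185:425]; b=cv2.imread("pics/scene0.png")[200:310,240:400]
a=cv2.resize(a,None,fx=3.3,fy=3.3,interpolation=cv2.INTER_CUBIC)
b=cv2.resize(b,None,fx=3.3,fy=3.3,interpolation=cv2.INTER_CUBIC)
o=np.zeros((a.shape[0]+b.shape[0],792,3),np.uint8);o[:a.shape[0],:a.shape[1]]=a;o[a.shape[0]:,:b.shape[1]]=b
cv2.imwrite("pics/crop1.png",cv2.convertScaleAbs(o,alpha=1.5));print(o.shape,a.shape)
E
```

```text
(561, 792, 3) (198, 792, 3)
```

View pics/crop1.png

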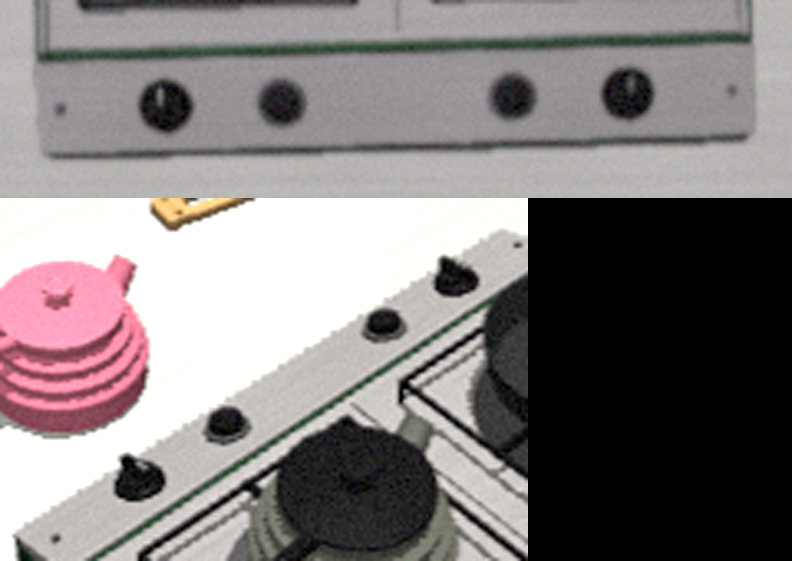

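The crop shows two plain round caps with steel rings inboard and two knobs with bar grips outboard. The left cap is at crop (282,102) in the top view and (383,320) in the scene view. Next I triangulate it.

```bash
cat >h.py <<'E'
import numpy as np,cv2,pickle
def P(f): return f["intrinsics"]@np.c_[f["R"],f["t"]]
def tri(f,p,g,q):
    X=cv2.triangulatePoints(P(f),P(g),np.float64(p),np.float64(q))[:,0];return X[:3]/X[3]
def proj(f,X):
    u=P(f)@np.r_[X,1];return u[:2]/u[2]
def onz(f,p,z):
    d=f["R"].T@np.linalg.solve(f["intrinsics"],[*p,1]);c=-f["R"].T@f["t"];return c+d*(z-c[2])/d[2]
E
python3 - <<'E'
from h import *
T=pickle.load(open("top.pkl","rb"));S=pickle.load(open("scene.pkl","rb"))
for n,p,q in(("L",(270.45,215.9),(356,237)),("R",(340.2,214.4),(309.1,267.2))):
    X=tri(T,p,S,q);print(n,X.round(1),proj(T,X)-p,onz(T,p,76).round(1),onz(S,q,76).round(1))
for p in((235,216.8),(375,213.2)):print(onz(T,p,85).round(1))
print(onz(T,(247,143),130),onz(T,(351,287),80))
E
```

```text
L [561.  120.1  72.1] [-0.47866441 -0.38908553] [559.5 118.5  76. ] [564.8 118.6  76. ]
R [564.7 -57.4  70.9] [-0.797076   -0.59702512] [562.5 -59.2  76. ] [570.  -58.1  76. ]
[556.4 207.   85. ]
[ 563.8 -147.3   85. ]
[733.87517342 171.76744031 130.        ] [377.68447059 -84.3781415   80.        ]
```

Button spacing comes out at 178 mm against 180 expected, and the height at about 72–76 mm, so both agree. Now I move over the button at height with the jaws shut and the jaw axis along y.

Call:
{"fn": "arm_command", "kwargs": {"jaw": [-1, -1, -1, -1, -1, -1, -1, -1, -1, -1], "delta_pos": [[25, -30, 0], [50, -60, 0], [75, -90, 0], [100, -120, 0], [125, -150, 0], [150, -180, 0], [175, -207, 0], [200, -235, 0], [225, -265, 0], [250, -295, 0]], "roll": [3, 6, 9, 12, 15, 18, 21, 24, 27, 27]}}

```text
clock: 0.93
tool_pos: [492.7, 197.2, 218.3]
tool_rot: [-3.142, -0.001, -3.123]
wrist_force: [0.6, 1.7, 0.1]
opening: 30.8
```

Call:
{"fn": "arm_command", "kwargs": {"jaw": [-1, -1, -1, -1, -1, -1, -1, -1], "delta_pos": [[20, -25, 0], [40, -50, 0], [60, -75, -10], [69, -80, -30], [69, -80, -50], [69, -80, -70], [69, -80, -70], [69, -80, -70]], "roll": [0, 0, 0, 0, 0, 0, 0, 0]}}

```text
clock: 1.6
tool_pos: [560.0, 118.8, 147.5]
tool_rot: [3.142, -0.004, -3.126]
wrist_force: [-0.4, 0.0, 0.3]
opening: 0.2
```

```bash
python3 - <<'E'
from rig import *
from h import *
f=grab_frame("wrist");g=grab_frame("scene")
pickle.dump(f,open("w1.pkl","wb"));pickle.dump(g,open("s1.pkl","wb"))
o=np.hstack([f["frame"],g["frame"][100:340,240:560]]) if 0 else f["frame"]
cv2.imwrite("pics/w1.png",o)
cv2.imwrite("pics/s1.png",cv2.resize(g["frame"][130:280,260:460],None,fx=4,fy=4,interpolation=cv2.INTER_CUBIC))
s=sense();print(s["clock"],s["tool_pos"],s["tool_rot"],s["opening"],s["wrist_force"])
print(-f["R"].T@f["t"],f["R"][2],proj(f,np.array([561,119,76.])),proj(f,s["tool_pos"]),proj(g,s["tool_pos"]))
E
```

```text
1.7 [561.62019576 119.0791772  149.73028379] [-3.14156850e+00  1.33587915e-03 -3.12574242e+00] 0.4318198943934865 [ 0.50560787  0.10256576 -0.50404522]
[481.62532942 119.52711708 313.82411724] [ 0.2787014   0.00332905 -0.96037204] [314.9143249  246.65628678] [314.12024252 294.48583032] [357.07058625 216.6503898 ]
```

View pics/w1.png

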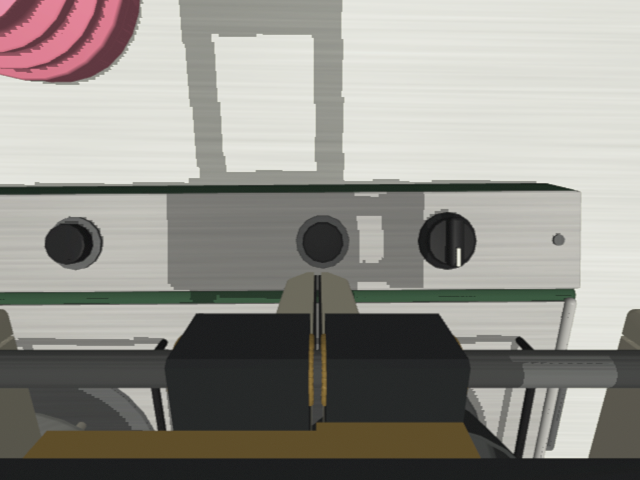

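View pics/s1.png

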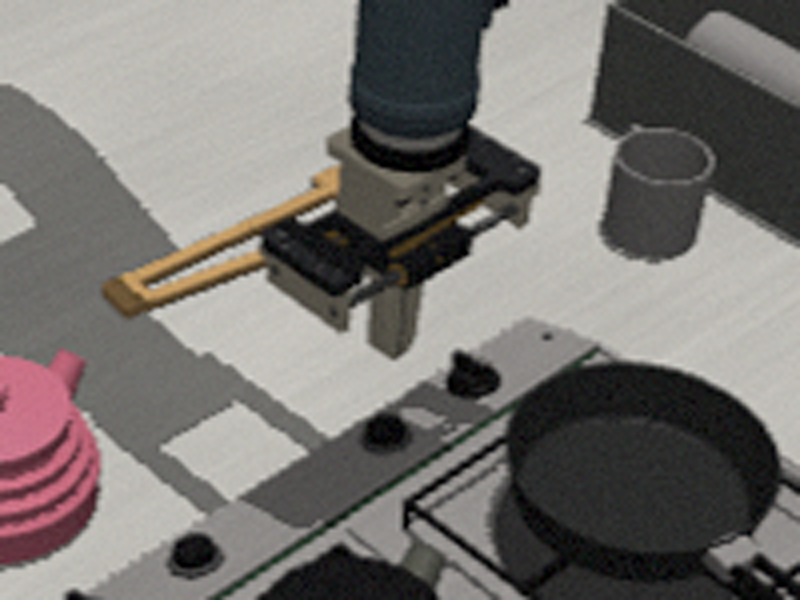

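The wrist view shows the left button at (323,242), its knob at (447,240) and the finger split at column 317. The scene crop shows the fingers above the button, with everything clear.

```bash
python3 - <<'E'
from h import *
T=pickle.load(open("top.pkl","rb"));S=pickle.load(open("scene.pkl","rb"));f=pickle.load(open("w1.pkl","rb"))
for z in(72,76):print(onz(f,(323,242),z),onz(f,(70,243),z))
A=[];b=[]
for F,p in((T,(270.45,215.9)),(S,(356,237)),(f,(323,242))):
    M=P(F)
    for k in(0,1):
        r=p[k]*M[2]-M[k];n=np.linalg.norm(r[:3]);A.append(r[:3]/n);b.append(-r[3]/n)
X=np.linalg.lstsq(np.array(A),np.array(b),rcond=None);print(X[0],np.array(A)@X[0]-b)
E
```

```text
[558.78950075 124.65824991  72.        ] [562.08707265 -54.22279617  72.        ]
[557.51313225 124.57337611  76.        ] [560.75615919 -51.348808    76.        ]
[560.14075202 122.3271494   69.77831243] [ 3.24382667 -0.22721933  0.89139642 -0.47202929  2.3895539  -0.57945903]
```

Call:
{"fn": "arm_command", "kwargs": {"jaw": [-1, -1, -1, -1, -1, -1], "delta_pos": [[-3, 3, -15], [-3, 3, -35], [-3, 3, -50], [-3, 3, -60], [-3, 3, -60], [-3, 3, -60]], "roll": [0, 0, 0, 0, 0, 0]}}

```text
clock: 2.2
tool_pos: [558.5, 122.0, 89.4]
tool_rot: [-3.142, 0.001, -3.126]
wrist_force: [0.2, 0.6, 0.6]
opening: 0.5
```

Call:
{"fn": "arm_command", "kwargs": {"jaw": [-1, -1, -1, -1, -1, -1, -1, -1], "delta_pos": [[0, 0, -1], [0, 0, -2], [0, 0, -3], [0, 0, -4], [0, 0, -5], [0, 0, -6], [0, 0, -7], [0, 0, -7]], "roll": [0, 0, 0, 0, 0, 0, 0, 0]}}

```text
clock: 2.87
tool_pos: [557.9, 121.8, 81.4]
tool_rot: [-3.142, -0.0, -3.126]
wrist_force: [0.7, -0.6, -0.1]
opening: 0.6
```

```bash
python3 - <<'E'
from rig import *
from h import *
f=grab_frame("wrist");g=grab_frame("scene")
a=cv2.resize(f["frame"][180:330,220:420],None,fx=3,fy=3,interpolation=cv2.INTER_CUBIC)
b=cv2.resize(g["frame"][200:260,320:400],None,fx=7.5,fy=7.5,interpolation=cv2.INTER_CUBIC)[:,:]
b=cv2.resize(b,(200,150)) if 0 else b[:, 200:400]
cv2.imwrite("pics/c2.png",np.hstack([a,b]))
for i in range(4):
    s=sense();print(s["clock"],s["tool_pos"],s["wrist_force"]);grab_frame("top")
E
```

```text
2.9667 [558.02461013 121.87153791  81.54337967] [-0.27966232 -0.11379306  0.74285982]
3.0167 [558.07292189 121.86467171  81.60997017] [-0.6652778  -0.11823222  0.14742881]
3.0667 [558.11201672 121.85168991  81.66070038] [-0.31315847  0.89431891 -0.88005906]
3.1167 [558.12231834 121.85401836  81.67402726] [-0.50671621  0.18879859 -0.52749098]
```

View pics/c2.png

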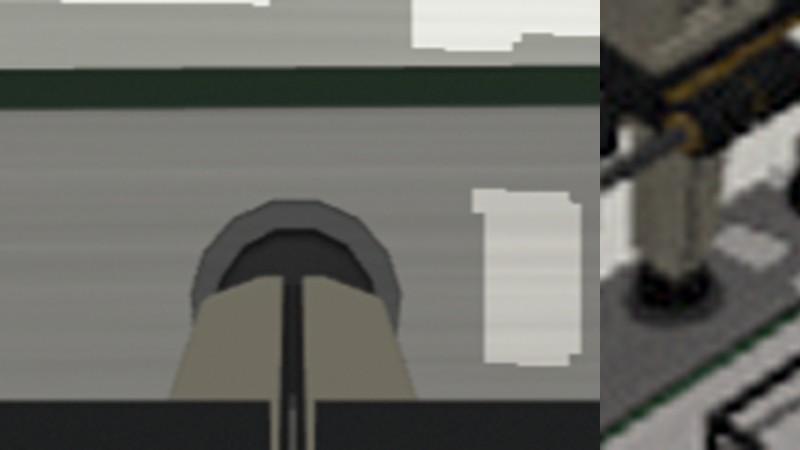

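The wrist crop shows the tips centred on the cap: cap centre at column 296, finger split at 292. No contact yet. I press down in small steps.

Call:
{"fn": "arm_command", "kwargs": {"jaw": [-1, -1, -1, -1, -1, -1, -1, -1], "delta_pos": [[0, 0, -1], [0, 0, -1.5], [0, 0, -2], [0, 0, -2.5], [0, 0, -3], [0, 0, -3.5], [0, 0, -4], [0, 0, -4]], "roll": [0, 0, 0, 0, 0, 0, 0, 0]}}

```text
clock: 3.83
tool_pos: [558.3, 121.9, 77.8]
tool_rot: [-3.142, 0.001, -3.126]
wrist_force: [0.3, 0.4, 2.0]
opening: 0.4
```

Call:
{"fn": "arm_command", "kwargs": {"jaw": [-1, -1, -1, -1, -1, -1], "delta_pos": [[0, 0, -0.5], [0, 0, -1], [0, 0, -1.5], [0, 0, -2], [0, 0, -2], [0, 0, -2]], "roll": [0, 0, 0, 0, 0, 0]}}

```text
clock: 4.33
tool_pos: [558.6, 121.9, 75.9]
tool_rot: [-3.142, 0.001, -3.126]
wrist_force: [1.7, -0.1, 2.9]
opening: 0.6
```

Call:
{"fn": "arm_command", "kwargs": {"jaw": [-1, -1, -1, -1, -1, -1], "delta_pos": [[0, 0, -0.5], [0.5, 0, -1], [0.5, 0, -1.5], [0.5, 0, -2], [0.5, 0, -2], [0.5, 0, -2]], "roll": [0, 0, 0, 0, 0, 0]}}

```text
clock: 4.83
tool_pos: [558.9, 121.9, 73.8]
tool_rot: [3.142, 0.001, -3.126]
wrist_force: [1.6, 0.6, 4.3]
opening: 0.3
```

Call:
{"fn": "arm_command", "kwargs": {"jaw": [-1, -1, -1, -1, -1, -1], "delta_pos": [[0, 0, -0.3], [0, 0, -0.6], [0, 0, -0.9], [0.3, 0, -1.2], [0.3, 0, -1.2], [0.3, 0, -1.2]], "roll": [0, 0, 0, 0, 0, 0]}}

```text
clock: 5.33
tool_pos: [559.0, 121.9, 72.5]
tool_rot: [3.142, 0.0, -3.126]
wrist_force: [3.2, 0.1, 5.2]
opening: 0.3
```

Call:
{"fn": "arm_command", "kwargs": {"jaw": [-1, -1, -1, -1, -1], "delta_pos": [[0, 0, -0.2], [0, 0, -0.4], [0, 0, -0.5], [0, 0, -0.5], [0, 0, -0.5]], "roll": [0, 0, 0, 0, 0]}}

```text
clock: 5.75
tool_pos: [559.1, 121.9, 72.1]
tool_rot: [3.142, 0.001, -3.126]
wrist_force: [1.3, -0.3, 5.7]
opening: 0.6
```

```bash
python3 - <<'E'
from rig import *
import numpy as np,cv2
F=[]
for i in range(10):
    f=grab_frame("scene");s=sense();F.append(s["wrist_force"])
print(s["clock"],s["tool_pos"],np.mean(F,0),np.std(F,0))
w=grab_frame("wrist")["frame"]
cv2.imwrite("pics/c3.png",np.hstack([cv2.resize(w[200:300,250:390],None,fx=3.5,fy=3.5,interpolation=2),cv2.resize(f["frame"][210:260,336:376],None,fx=7,fy=7,interpolation=2)]))
E
```

```text
6.25 [559.11026203 121.87030683  72.1016237 ] [2.13022182 0.41381651 5.27148542] [0.43888579 0.52598187 0.63044713]
```

View pics/c3.png

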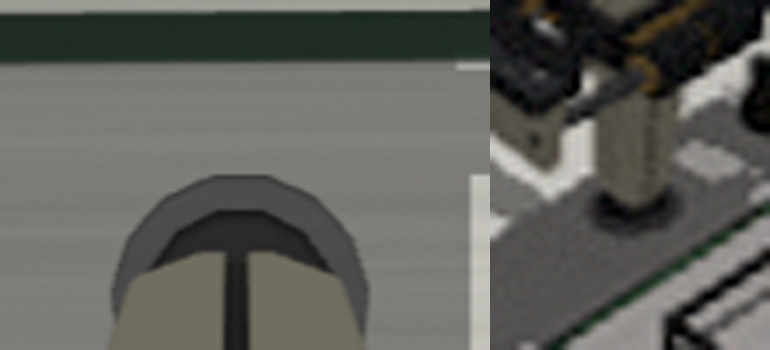

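The button is clearly down. Contact was at z≈78.3 and it is now at 72.1, so travel is about 6 mm at a normal force of about 4.6 N. I nudge toward the stop for margin and hold.

Call:
{"fn": "arm_command", "kwargs": {"jaw": [-1, -1, -1, -1, -1, -1, -1, -1, -1, -1], "delta_pos": [[0, 0, -0.2], [0, 0, -0.4], [0, 0, -0.5], [0, 0, -0.5], [0, 0, -0.5], [0, 0, -0.5], [0, 0, -0.5], [0, 0, -0.5], [0, 0, -0.5], [0, 0, -0.5]], "roll": [0, 0, 0, 0, 0, 0, 0, 0, 0, 0]}}

```text
clock: 7.13
tool_pos: [559.2, 121.9, 71.7]
tool_rot: [-3.142, 0.001, -3.126]
wrist_force: [2.3, 0.8, 5.9]
opening: 0.5
```

Call:
{"fn": "arm_command", "kwargs": {"jaw": [-1, -1, -1, -1, -1, -1, -1, -1, -1, -1], "delta_pos": [[0, 0, -0.2], [0, 0, -0.4], [0, 0, -0.5], [0, 0, -0.5], [0, 0, -0.5], [0, 0, -0.5], [0, 0, -0.5], [0, 0, -0.5], [0, 0, -0.5], [0, 0, -0.5]], "roll": [0, 0, 0, 0, 0, 0, 0, 0, 0, 0]}}

```text
clock: 7.97
tool_pos: [559.3, 121.9, 71.5]
tool_rot: [-3.142, 0.001, -3.126]
wrist_force: [2.2, 0.5, 7.5]
opening: 0.6
```

Force rises with little further motion, so it is at the stop. I hold for about 2 s.

Call:
{"fn": "arm_command", "kwargs": {"jaw": [-1, -1, -1, -1, -1, -1, -1, -1, -1, -1], "delta_pos": [[0, 0, 0], [0, 0, 0], [0, 0, 0], [0, 0, 0], [0, 0, 0], [0, 0, 0], [0, 0, 0], [0, 0, 0], [0, 0, 0], [0, 0, 0]], "roll": [0, 0, 0, 0, 0, 0, 0, 0, 0, 0]}}

```text
clock: 8.8
tool_pos: [559.3, 121.9, 71.5]
tool_rot: [-3.142, 0.001, -3.126]
wrist_force: [1.8, -0.1, 8.0]
opening: 0.5
```

Call:
{"fn": "arm_command", "kwargs": {"jaw": [-1, -1, -1, -1, -1, -1, -1, -1, -1, -1], "delta_pos": [[0, 0, 0], [0, 0, 0], [0, 0, 0], [0, 0, 0], [0, 0, 0], [0, 0, 0], [0, 0, 0], [0, 0, 0], [0, 0, 0], [0, 0, 0]], "roll": [0, 0, 0, 0, 0, 0, 0, 0, 0, 0]}}

```text
clock: 9.63
tool_pos: [559.3, 121.9, 71.5]
tool_rot: [3.142, 0.001, -3.126]
wrist_force: [2.5, 0.9, 7.4]
opening: 0.8
```

Call:
{"fn": "arm_command", "kwargs": {"jaw": [-1, -1, -1, -1, -1, -1, -1, -1, -1, -1], "delta_pos": [[0, 0, 2], [0, 0, 4], [0, 0, 7], [0, 0, 10], [0, 0, 20], [0, 0, 40], [0, 0, 65], [0, 0, 95], [0, 0, 125], [0, 0, 150]], "roll": [0, 0, 0, 0, 0, 0, 0, 0, 0, 0]}}

```text
clock: 10.47
tool_pos: [558.4, 121.9, 223.2]
tool_rot: [-3.142, -0.0, -3.126]
wrist_force: [0.4, 0.5, 0.5]
opening: 0.4
```

Call:
{"fn": "arm_command", "kwargs": {"jaw": [-1, -1, -1, -1, -1, -1], "delta_pos": [[-15, 10, 0], [-35, 30, 0], [-55, 50, 0], [-65, 60, 0], [-65, 60, 0], [-65, 60, 0]], "roll": [0, 0, 0, 0, 0, 0]}}

```text
clock: 10.97
tool_pos: [493.7, 182.1, 221.2]
tool_rot: [-3.141, 0.0, -3.124]
wrist_force: [0.7, -0.8, -0.7]
opening: 0.8
```

```bash
python3 - <<'E'
from rig import *
from h import *
g=grab_frame("scene");t=grab_frame("top");s=sense()
print(s["clock"],s["tool_pos"],s["wrist_force"])
S=pickle.load(open("scene.pkl","rb"))["frame"]
c=lambda a:cv2.resize(a[200:320,240:440],None,fx=3.5,fy=3.5,interpolation=2)[:300] if 0 else cv2.resize(a[190:290,250:450],(790,395),interpolation=2)[:300]
cv2.imwrite("pics/c4.png",np.vstack([c(S),c(g["frame"])]))
E
```

```text
11.0667 [494.60074639 181.28140338 220.94785493] [-0.5136222  -0.42168657  0.20843594]
```

View pics/c4.png

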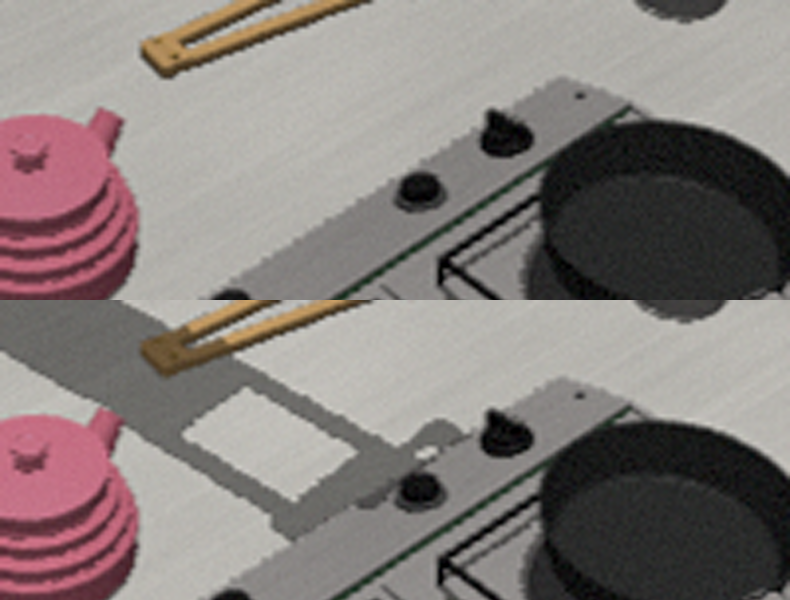

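Before (top) and after (bottom) match: the button at (420,190)/(420,490) is out again, and the knob, pan and gear have not moved. The hand is clear, so I hand in.

```bash
python3 -c "
from rig import *
print(finish_job())"
```

```text
the job is handed in; nothing more can be done
None
```

I tested the left burner's spark, since the pan stood on the left burner, and handed the job in at about 11 s of the 35 s allowed; it returned no verdict.

- **Press:** With shut fingertips I pressed the left igniter down slowly to its stop, about 6.5–7 mm. The vertical force stayed around 8 N, against the 30 N limit. I held it at the stop for well over 2 s, then released it and drew the hand about 170 mm away.
- **Last checks:** The wrist force read zero within noise. The before-and-after crops show the left button out again, and the left knob and the visible parts of the pan and tong in the same place. The last crop did not cover the right knob, kettle, mug, egg holder, gas cartridge or wand igniter, but the hand never went low near them.
- **Disagreement:** The cameras differed by 3–5 mm on the button's position. I settled it with the close wrist view, which showed the tips centred on the cap before pressing.

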